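# Close a screw jar without cross-threading

### The job

Close the jar of screws with the red push-and-turn lid: set the lid level on the neck with its yellow mark in line with the jar's yellow mark, so that it rests on top of the threads, then, pressing its black grip down lightly, turn it backward (counter-clockwise from above) until you feel it drop a step into the thread, and only then turn it forward (clockwise) until it is fully home. Feel your way and stop as soon as the lid meets a stop, so nothing is forced, then let go and leave the other things on the bench where they are.

Things in the scene. Friction and masses are not known exactly. Their poses are not given: they have to be found in the camera images.
- jar: Clear jar of screws, 84 mm wide, fixed in a 110 mm square wooden cradle on the bench. Origin: centre of the cradle's underside, on the bench top; z up along the neck's axis; +x points to the jar's yellow mark. More than 20 N between lid and jar damages the plastic.
- jar_mouth (a point): Centre of the jar's open mouth, on top of the white neck, 117 mm above the jar's origin. The neck is 48 mm in diameter, its last 4 mm tapered to 40 mm.
- thread_axis (a point): Point on the neck's axis 100 mm above the jar's origin, amid the grey four-start thread (92 to 109.5 mm up, 60 mm across). Four equal ridges 90 deg apart; ridge tops climb 3 mm counter-clockwise; each ends at an upright stop (clockwise end) and at an open gap 24 deg wide (counter-clockwise end). Its turn round the neck is not reported: 20 deg either way of the middle.
- thread_start (a point): The same point 100 mm up: floor of the gaps. Set on with the marks in line, the lid drops after 10 to 50 deg backward, up to 8.5 mm, its open edge then 98 mm above the jar's origin. 11 deg farther backward it meets a stop. From the drop it turns forward 60 to 71 deg, sinking about 2.5 mm, to the home stop. Turned forward before the drop, it runs against stops on top.
- jar_mark (a point): Yellow mark on the jar's shoulder, 10 mm wide, at radius 38 mm towards the jar's +x, 79 mm above its underside.
- lid_rim (a point): Red screw lid, 70 mm in diameter, 30 mm deep, standing on its open edge on the bench; about 140 g with its grip. This point: centre of the open edge; z up, +x towards the lid's yellow mark. Inside, 2 to 6 mm above the edge, four lugs 6 mm wide at 45, 135, 225 and 315 deg from the mark reach in to radius 25 mm, 1 mm clear of the neck. Inside depth 26 mm.
- lid_mark (a point): Yellow mark on top of the lid's edge, at radius 33 mm towards the lid's +x, 30 mm above its open edge.
- grip_center (a point): Centre of the lid's black grip: a bar 46 mm long (along the lid's x), 14 mm wide (along its y), 30 mm high, its top 74 mm and this point 59 mm above the lid's open edge. It stands on a rubber stem, 14 mm above the lid's top, and turns with the lid, the stem giving 4 N m per rad (0.25 rad at most). Hold its upper part: the gap below closes as it is pressed.
- lid_grip (a joint): How far the sprung grip is pressed into the lid, in m: 0 free (out), 0.010 at most. Pressing takes 2.4 N to begin with and 0.8 N more per mm; when the lid drops under a grip held still, this springs back towards 0.
- screwdriver_mid (a point): Screwdriver with orange handle lying on the bench; this point is 10 mm above the bench under it near its middle. Not to be moved.
- small_jar_mid (a point): Small closed glass jar with blue cap, 56 mm in diameter, 75 mm high; point half-way up. Not to be moved.
- tape_measure_mid (a point): Yellow tape measure, 62 x 30 x 56 mm; point at its centre. Not to be moved.
Mind the look-alikes: they are no part of the job. There is more than one size of the part that bears lid_rim; the job needs the smallest.

How it is judged:
On the way, in this order (a step that is already met when the one before it is completed fails the run):
1. the lid rests level on top of the threads, marks in line (horizontal distance between lid_rim and jar below 0.003 m and angle between lid_rim's own z axis and vertical below 0.05 rad and contact force between lid and jar above 0.5 N and z of lid_rim in the frame of jar between 0.1015 and 0.109 m and horizontal distance between lid_mark and jar_mark below 0.008 m), for 0.2 s.
2. turned backward, the lid has dropped a step into the thread (horizontal distance between lid_rim and jar below 0.003 m and angle between lid_rim's own z axis and vertical below 0.05 rad and contact force between lid and jar above 0.5 N and z of lid_rim in the frame of jar below 0.1 m and y of lid_mark in the frame of jar above 0.001 m), for 0.1 s.
At the end, for the whole second after the job is handed in: The lid is screwed fully home on the jar: its open edge less than 96.2 mm above the jar's underside (home is about 95.7), within 3 mm of the neck's axis, level to 0.05 rad, at rest and let go (horizontal distance between lid_rim and jar below 0.003 m and angle between lid_rim's own z axis and vertical below 0.05 rad and z of lid_rim in the frame of jar below 0.0962 m and linear speed of lid below 0.01 m/s); the robot touches nothing.
It fails at once if more than 20 N between lid and jar (forced or jammed) (contact force between lid and jar above 20 N).
It fails at once if screwdriver_mid moved more than 15 mm (distance of screwdriver_mid from where it was at the start of the episode above 0.015 m).
It fails at once if small_jar_mid moved more than 15 mm (distance of small_jar_mid from where it was at the start of the episode above 0.015 m).
It fails at once if tape_measure_mid moved more than 15 mm (distance of tape_measure_mid from where it was at the start of the episode above 0.015 m).
It also fails if it takes over 64 s, if anything falls off the work surface, if the arm or the gripper's body presses on something with over 40 N, if the wrist force passes 120 N, or if a joint passes its speed limit or range.

### The arm

A 7-joint arm with a two-finger parallel gripper is mounted at the origin on the work surface. World frame = base frame: x ahead of the robot, y to its left, z up, the work surface at z = 0. Lengths are in m, angles in rad, forces in N, time in s.
With the tool pointing down it reaches from about 0.4 to 0.85 m from the base axis. Payload 4.5 kg.
Tool frame: the origin (TCP) lies at the very end of the fingers, on their centre line; the grasp point (between the pads) lies 19 mm behind it (r.grip_point_offset is the distance from the TCP to the grasp point, in m); y points along the fingers, x is the direction in which the jaws open and shut, and the axes are right-handed (so a half turn about y gives the same grasp; the last joint's range is limited). The gripper opens to 88 mm and grips with 3 to 60 N. Pads are 18 mm wide; open, the fingers measure 123 mm over their backs; the gripper's body (75 mm by 187 mm) begins 45 mm behind the grasp point.
Start: joints at [-1.222, 0.689, -0.195, 1.565, 0.157, 0.902, -0.215], TCP at [0.193, 0.594, 0.239] pointing down, gripper open.
Joint ranges: [-3.01, 3.01], [-0.46, 2.08], [-1.47, 1.51], [0.13, 2.56], [-1, 4.14], [0.04, 2.09], [-2.66, 2.66]. Speed limits (rad/s): [2.57, 2.57, 3.14, 3.14, 3.14, 3.14, 3.14].

### API

Orientations are given as a unit quaternion [x, y, z, w].
In Python, from plant import get_state, snapshot, camera_params, job, r gives the robot as it stands.
- The arm moves only by the tool carry_out, never from a script. Its arguments are lists of equal length, an entry for each row: "offset": the shift along the world's x, y, z in m, a list of three; "twist": the turn about the world's z in degrees. In form: {"offset": [[tx, ty, tz], ...], "twist": [twist, ...]}. A call has 1 to 8 rows; each row shifts and turns the commanded pose from where the row before left it; what a row does not reach is not made up. A row lasts 1/8 s, in which the tool goes at most 62.5 mm and 10.7 degrees, less where a joint would pass 70% of its speed; a pose out of reach is approached as far as the arm can. A call with a gripper value outside its range is refused whole. "grip" is the finger opening in m, from 0 to 0.0881, set as the call begins (left out, the last holds). The fingers move at their own pace and stop on an object; "newtons" is the grip in N (left out, the last holds). Time passes only in rows, so rows that do not move let the fingers close. It gives the time, the measured TCP pose, the force and the opening at its end, in the units of the state.
- get_state(): the state, without advancing time (a new reading comes with each control period).
- snapshot(name): name is "scene" or "top"; returns the picture (420x560x3 uint8, red, green, blue); there is no depth.
- camera_params(name): a dict with "camera_matrix" (3x3 intrinsics, pixels), "dist_coeffs" ([k1, k2, p1, p2, k3] as OpenCV has them; the pictures are not rectified), "eye" and "orientation" of the camera in the world. Camera axes: x right, y up, looking along -z (the intrinsics and any distortion apply to the point x, -y, -z); pixel columns grow to the right and rows downward; lengths in m; the calibration is good to about 2 mm. A picture is of the moment at which its call begins. camera_params takes no time and is no camera call.
- job.finish_job(): hands the job in, once; it reports no verdict.
The state is a dict: "clock": time; "q": joint angles; "qd": joint speeds; "joint_torque": joint torques, N m; "tool_pos": TCP position; "eef_rot": TCP orientation; "contact_force": force on the tool from outside, world axes, zero at the start; "moment": the same for the moment, N m; "opening": opening from 0.0 (shut) to 1.0 (fully open).
Only numpy, scipy, OpenCV 4.12 (cv2) and the standard library are available. Lean on these libraries where they do the work, as an engineer would, in place of code of your own. Each camera call takes 0.05 s, during which the arm holds its last target. There are 200 camera calls.

## Working session

There is one attempt and no reset: what is moved stays moved. The work goes in short steps, Python scripts to look and compute and a tool call to move; the robot and the scene stay as the last step left them, time stands still between calls to the robot, and variables do not carry over. Pictures are saved under pics/ and viewed, about 8 in all and at most 12, crops included, and the job is handed in when it is done.

Besides the shell and the picture viewer there is one more tool, called after ">>>" in YAML: its name, and indented under it one key for each argument. carry_out: Moves the arm, as the interface text tells. Its arguments: {"type":"object","properties":{"offset":{"type":"array"},"twist":{"type":"array"},"grip":{"type":"number"},"newtons":{"type":"number"}},"required":["offset","twist"]}

```bash
mkdir -p pics
python3 - <<'E'
from plant import *
import cv2,numpy as np
np.set_printoptions(precision=4,suppress=True)
for n in("scene","top"):
    cv2.imwrite(f"pics/{n}0.png",snapshot(n)[:,:,::-1]); print(n,camera_params(n))
print(get_state())
E
```

```text
scene {'camera_matrix': array([[541.0612,   0.    , 287.9234],
       [  0.    , 541.0612, 205.4488],
       [  0.    ,   0.    ,   1.    ]]), 'dist_coeffs': array([-0.1357,  0.    ,  0.    ,  0.    ,  0.    ]), 'eye': array([1.2642, 0.1735, 0.7802]), 'orientation': array([0.25  , 0.2965, 0.7063, 0.5923])}
top {'camera_matrix': array([[541.2897,   0.    , 290.6457],
       [  0.    , 541.2897, 205.26  ],
       [  0.    ,   0.    ,   1.    ]]), 'dist_coeffs': array([-0.0679,  0.    ,  0.    ,  0.    ,  0.    ]), 'eye': array([0.4829, 0.022 , 1.1847]), 'orientation': array([ 0.037 , -0.0304, -0.7058,  0.7068])}
{'clock': 0.1, 'q': array([-1.2222,  0.6899, -0.1945,  1.5662,  0.1573,  0.9025, -0.2151]), 'qd': array([ 0.0005, -0.0016,  0.001 , -0.0025, -0.0001,  0.001 , -0.0015]), 'joint_torque': array([ -0.0021, -52.8492,  -1.2715, -15.3836,  -0.0527,   0.002 ,
         0.    ]), 'tool_pos': array([0.1934, 0.5938, 0.238 ]), 'eef_rot': array([ 0.5725,  0.415 , -0.4159, -0.5718]), 'contact_force': array([ 0.3732,  0.2373, -0.2796]), 'moment': array([-0.0442, -0.021 ,  0.0068]), 'opening': 0.9984409659982161}
```

View pics/top0.png

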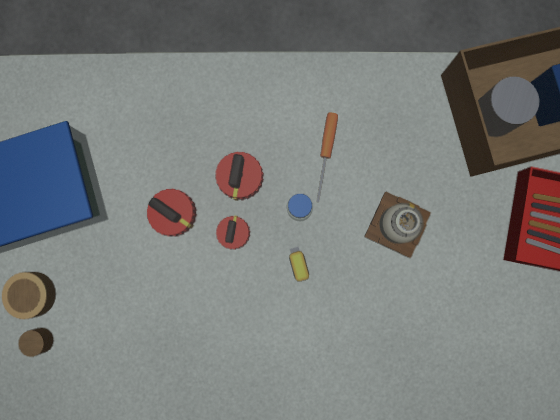

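View pics/scene0.png

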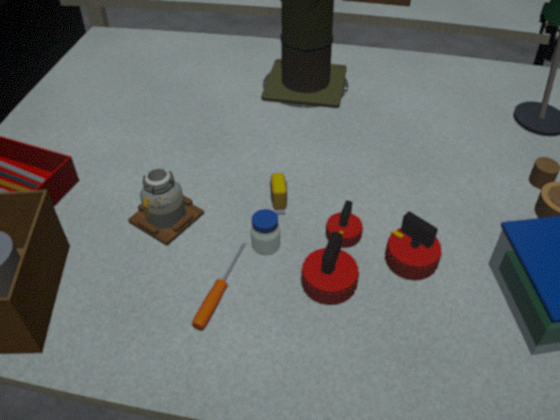

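The three red lids in the top view are at (171,212), (239,176) and (232,233). The one at (232,233) is about 33 px ≈ 70 mm wide against about 47 px for the others, so it is the smallest and the one needed. The jar is at (403,222). I'll confirm this in an enlarged crop.

```bash
cat > h.py <<'E'
import numpy as np,cv2
from scipy.spatial.transform import Rotation as R
from plant import *
np.set_printoptions(precision=4,suppress=True)
F=np.diag([1,-1,-1.])
def ray(n,uv):
    p=camera_params(n); x=cv2.undistortPoints(np.array([[uv]],float),p["camera_matrix"],p["dist_coeffs"])[0,0]
    return p["eye"],R.from_quat(p["orientation"]).as_matrix()@np.array([x[0],-x[1],-1])
def onz(n,uv,z):
    e,d=ray(n,uv); return e+d*(z-e[2])/d[2]
def proj(n,P):
    p=camera_params(n); c=(np.atleast_2d(P)-p["eye"])@R.from_quat(p["orientation"]).as_matrix()@F
    return cv2.projectPoints(c,np.zeros(3),np.zeros(3),p["camera_matrix"],p["dist_coeffs"])[0][:,0]
def tri(a,b):  # [(cam,uv),(cam,uv)]
    (e1,d1),(e2,d2)=ray(*a),ray(*b); s=np.linalg.lstsq(np.c_[d1,-d2],e2-e1,rcond=None)[0]
    p,q=e1+d1*s[0],e2+d2*s[1]; return (p+q)/2,np.linalg.norm(p-q)
def crop(im,u,v,w,h,k,s=None):
    c=cv2.resize(im[v:v+h,u:u+w],None,fx=k,fy=k,interpolation=cv2.INTER_CUBIC)
    for i in range(0,w,10): cv2.putText(c,str(u+i),(i*k,10),0,.33,(0,255,255),1); cv2.line(c,(i*k,12),(i*k,18),(0,255,255),1)
    for i in range(0,h,10): cv2.putText(c,str(v+i),(0,i*k+4),0,.33,(0,255,0),1)
    return c
E
python3 - <<'E'
from h import *
t=cv2.imread("pics/top0.png");s=cv2.imread("pics/scene0.png")
a=np.hstack([crop(t,208,210,50,40,8),crop(t,365,190,50,40,8)]) if 0 else None
A=crop(t,210,205,50,45,8)[:300];
o=np.vstack([np.hstack([crop(t,212,210,40,42,7),crop(t,362,188,72,42,7)[:,:504]])[:,:784],np.hstack([crop(s,320,195,46,54,5),crop(s,128,165,80,54,5)]).copy() if 0 else np.hstack([crop(s,322,197,44,42,7),crop(s,132,165,72,42,7)])[:, :784]])
cv2.imwrite("pics/c1.png",o); print(o.shape)
for u in [(232,233),(403,222),(300,207),(299,266),(325,150)]: print(u,onz("top",u,.07))
# segmentation red lid
hs=cv2.cvtColor(t,cv2.COLOR_BGR2HSV)
m=((hs[...,0]<8)|(hs[...,0]>172))&(hs[...,1]>150); m=m.astype(np.uint8); m[:,:212]=0;m[:210]=0;m[:,255:]=0
c=max(cv2.findContours(m,0,2)[0],key=cv2.contourArea);print("red top",cv2.fitEllipse(cv2.convexHull(c)),cv2.minEnclosingCircle(c))
E
```

```text
(588, 784, 3)
(232, 233) [0.532  0.1533 0.07  ]
(403, 222) [ 0.5551 -0.1997  0.07  ]
(300, 207) [0.586 0.013 0.07 ]
(299, 266) [0.4646 0.0151 0.07  ]
(325, 150) [ 0.7057 -0.0392  0.07  ]Traceback (most recent call last):
  File "<stdin>", line 11, in <module>
ValueError: max() iterable argument is empty
```

View pics/c1.png

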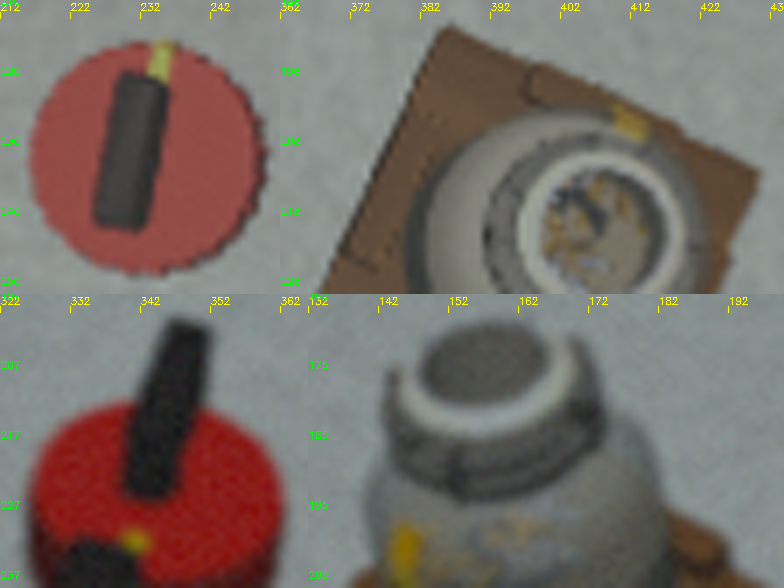

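Run:
```python
from h import *
P=lambda *a: print(a[0],*a[1:])
print("lidmark",tri(("top",(235.1,218.9)),("scene",(341.1,232.1))),onz("top",(235.1,218.9),.03),onz("scene",(341.1,232.1),.03))
print("lidc",onz("top",(233.1,232.3),.03)); print("lidc scene",onz("scene",(322+157/7,197+(510-294)/7),.03))
print("jarmark",tri(("top",(412,205.4)),("scene",(145.9,200.9))),onz("top",(412,205.4),.079),onz("scene",(145.9,200.9),.079))
print("mouth",tri(("top",(408,221.4)),("scene",(157.3,175.1))),onz("top",(408,221.4),.115),onz("scene",(157.3,175.1),.117))
t=cv2.imread("pics/top0.png")
# cradle: brown corners
o=crop(t,358,185,80,80,7); cv2.imwrite("pics/c2.png",o)
s=get_state(); print(R.from_quat(s["eef_rot"]).as_matrix(), r.grip_point_offset)
hs=cv2.cvtColor(t,cv2.COLOR_BGR2HSV); print(hs[225,222],hs[240,240])
m=((hs[...,0]<12)|(hs[...,0]>168))&(hs[...,1]>90); m=m.astype(np.uint8); m[:,:212]=0;m[:212]=0;m[:,255:]=0;m[252:]=0
c=max(cv2.findContours(m,0,2)[0],key=cv2.contourArea);print("red top",cv2.fitEllipse(cv2.convexHull(c)),cv2.minEnclosingCircle(c))
```

```text
lidmark (array([0.5637, 0.1525, 0.0318]), np.float64(0.002029974503653107)) [0.564  0.1517 0.03  ] [0.5618 0.1534 0.03  ]
lidc [0.5352 0.1556 0.03  ]
lidc scene [0.5497 0.1585 0.03  ]
jarmark (array([ 0.589 , -0.2177,  0.0751]), np.float64(0.00033310292967252846)) [ 0.5887 -0.2171  0.079 ] [ 0.5927 -0.2154  0.079 ]
mouth (array([ 0.5535, -0.2012,  0.1119]), np.float64(0.0003651647705038019)) [ 0.5534 -0.2007  0.115 ] [ 0.5589 -0.1981  0.117 ]
[[ 0.3096 -0.0004 -0.9509]
 [ 0.9509 -0.0015  0.3096]
 [-0.0015 -1.     -0.0001]] 0.0187
[  2 134 147] [  2 131 146]
red top ((232.54177856445312, 232.1551971435547), (32.07728576660156, 32.91856002807617), 89.59436798095703) ((232.6237335205078, 232.48643493652344), 16.568143844604492)
```

View pics/c2.png

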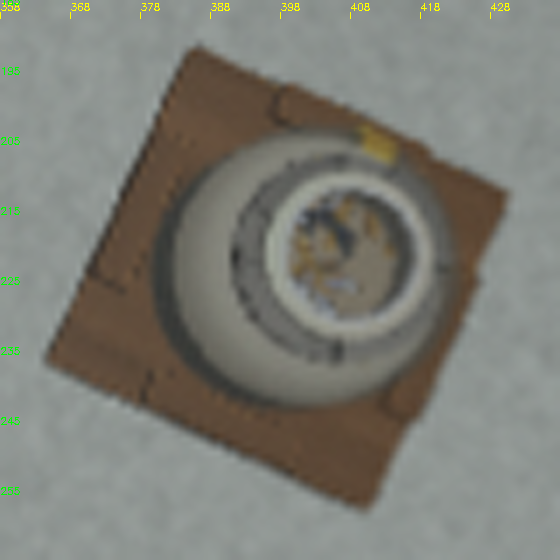

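Run:
```python
from h import *
lc=onz("top",(232.6,232.3),.03); lm=onz("top",(234.7,218.5),.03)
print("lid",lc,lm,np.linalg.norm(lm-lc),np.degrees(np.arctan2(*(lm-lc)[[1,0]])))
c=lambda x,y,k=7,u=212,v=210:(x/k-.43+u,y/k-.43+v)
for a,b in(((93,222),(122,72)),((147,230),(168,80))):
    d=onz("top",c(*b),.074)-onz("top",c(*a),.074); print("bar yaw",np.degrees(np.arctan2(d[1],d[0])))
jm=onz("top",(407.4,220.85),.113); jk=onz("top",(411.7,205.0),.079)
print("jar",jm,jk,np.linalg.norm((jm-jk)[:2]),np.degrees(np.arctan2(*(jk-jm)[[1,0]])))
cc=[onz("top",(x/7-.43+358,y/7-.43+185),.02) for x,y in((195,47),(508,192),(368,510),(45,362))]
print("cradle",np.mean(cc,0),[ (round(float(np.linalg.norm(cc[i]-cc[i-1])),4),round(float(np.degrees(np.arctan2(*(cc[i]-cc[i-1])[[1,0]]))),1)) for i in range(4)])
print("biglids",tri(("top",(165,209)),("scene",(420,228))),tri(("top",(236,168)),("scene",(332,252))))
# predicted scene view
d=np.radians(-9.5)
print("pred scene lid c/mark",proj("scene",[lc,lm]),"obs mark 340.7 231.7")
j=jm.copy(); j[2]=.117; print("pred scene mouth/mark",proj("scene",[j,jk]),"obs 156.9 174.7 / 145.5 200.5")
```

```text
lid [0.5352 0.1567 0.03  ] [0.5648 0.1525 0.03  ] 0.029857744629354185 -8.02676085492666
bar yaw -10.285836610283184
bar yaw -7.361681884765033
jar [ 0.5546 -0.1999  0.113 ] [ 0.5895 -0.2165  0.079 ] 0.03861860093447658 -25.320537956259454
cradle [ 0.5537 -0.1976  0.02  ] [(0.1085, -26.0), (0.1064, -115.0), (0.1078, 155.2), (0.1087, 65.3)]
biglids (array([0.5801, 0.2913, 0.0856]), np.float64(0.002698163382270645)) (array([0.6645, 0.1446, 0.0882]), np.float64(0.00014470603715862408))
pred scene lid c/mark [[344.2337 222.3541]
 [340.4624 233.199 ]] obs mark 340.7 231.7
pred scene mouth/mark [[157.1772 173.5123]
 [145.9806 199.674 ]] obs 156.9 174.7 / 145.5 200.5
```

>>> carry_out:
  offset:
    - [0.04, -0.05, 0.0]
    - [0.045, -0.058, 0.0]
    - [0.045, -0.058, 0]
    - [0.045, -0.058, 0]
    - [0.045, -0.058, 0]
    - [0.045, -0.058, 0]
    - [0.045, -0.058, -0.03]
    - [0.032, -0.04, -0.03]
  twist: [1, 1, 1, 1, 1, 1, 1, 1]
  grip: 0.05

```text
clock: 1.1
tool_pos: [0.4932, 0.211, 0.1849]
eef_rot: [0.542, 0.455, -0.454, -0.542]
contact_force: [0.4, 0.0, 0.3]
opening: 0.569
```

>>> carry_out:
  offset:
    - [0, 0, 0]
    - [0, 0, 0]
  twist: [0, 0]

```text
clock: 1.35
tool_pos: [0.4911, 0.2136, 0.185]
eef_rot: [-0.541, -0.454, 0.454, 0.542]
contact_force: [0.3, 0.4, 0.3]
opening: 0.568
```

Run:
```python
from h import *
s=get_state(); M=R.from_quat(s["eef_rot"]).as_matrix(); print(s["clock"],s["tool_pos"],M,np.degrees(np.arctan2(M[1,0],M[0,0])),s["q"])
```

```text
1.35 [0.4911 0.2136 0.185 ] [[ 0.174  -0.0008 -0.9847]
 [ 0.9847  0.0008  0.174 ]
 [ 0.0007 -1.      0.001 ]] 79.97989087544944 [-0.3317  0.656  -0.2681  1.8884  0.2746  0.6331  0.6265]
```

>>> carry_out:
  offset:
    - [0.022, -0.0285, 0]
    - [0.022, -0.0285, 0]
    - [0, 0, -0.04]
    - [0, 0, -0.04]
    - [0, 0, 0]
    - [0, 0, 0]
  twist: [0.8, 0.7, 0, 0, 0, 0]

```text
clock: 2.1
tool_pos: [0.536, 0.1577, 0.1066]
eef_rot: [0.535, 0.463, -0.461, -0.535]
contact_force: [0.1, 0.1, -0.3]
opening: 0.567
```

Run:
```python
from h import *
s=get_state(); M=R.from_quat(s["eef_rot"]).as_matrix(); print(s["clock"],s["tool_pos"],np.degrees(np.arctan2(M[1,0],M[0,0])),s["contact_force"])
t=snapshot("top")[:,:,::-1].copy();q=snapshot("scene")[:,:,::-1].copy()
print(proj("scene",[s["tool_pos"],[.5352,.1567,.074]]))
cv2.imwrite("pics/c3.png",np.hstack([crop(t,195,195,70,100,5),crop(q,310,160,80,100,5)]))
```

```text
2.1 [0.536  0.1577 0.1066] 81.58171305115582 [ 0.1046  0.1024 -0.2963]
[[347.876  193.6153]
 [345.9947 206.0147]]
```

View pics/c3.png

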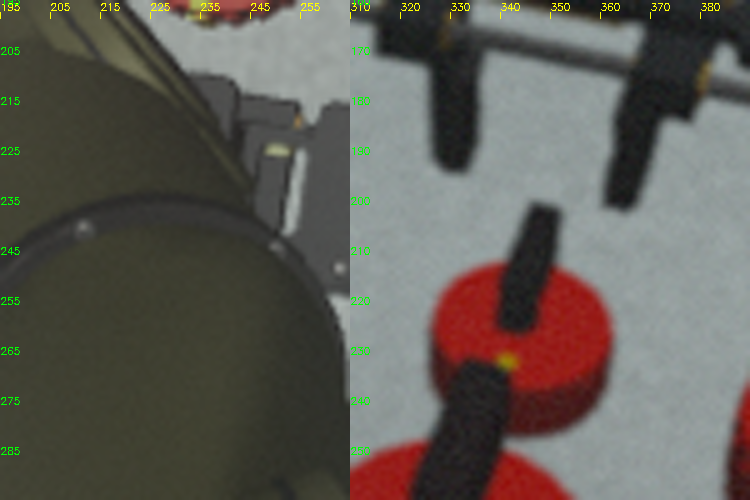

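Fingers straddle the small lid's bar (tips at about (331,194) and (364,201), bar top at about (347,203)). The lid is the smallest of the three, with its mark at (341,232). I'll go down and grip it.

>>> carry_out:
  offset:
    - [-0.001, -0.001, -0.025]
    - [0, 0, -0.02]
    - [0, 0, -0.01]
    - [0, 0, 0]
  twist: [0, 0, 0, 0]

```text
clock: 2.7
tool_pos: [0.5348, 0.1551, 0.0505]
eef_rot: [0.536, 0.462, -0.461, -0.536]
contact_force: [0.3, 0.1, 0.3]
opening: 0.568
```

>>> carry_out:
  offset:
    - [0, 0, 0]
    - [0, 0, 0]
    - [0, 0, 0]
    - [0, 0, 0]
  twist: [0, 0, 0, 0]
  grip: 0.0
  newtons: 30

```text
clock: 3.2
tool_pos: [0.5348, 0.1555, 0.0504]
eef_rot: [-0.536, -0.462, 0.461, 0.536]
contact_force: [0.7, 0.7, 0.3]
opening: 0.156
```

Run:
```python
from h import *
s=get_state(); M=R.from_quat(s["eef_rot"]).as_matrix(); print(s["clock"],s["tool_pos"],np.degrees(np.arctan2(M[1,0],M[0,0])),s["contact_force"],s["opening"]*.0881)
```

```text
3.2 [0.5348 0.1555 0.0504] 81.4812417949004 [0.7368 0.74   0.3334] 0.01370377655131048
```

>>> carry_out:
  offset:
    - [0, 0, 0.03]
    - [0, 0, 0.05]
    - [0, 0, 0.05]
    - [0, 0, 0.02]
    - [0, 0, 0]
  twist: [0, 0, 0, 0, 0]

```text
clock: 3.82
tool_pos: [0.5353, 0.155, 0.2013]
eef_rot: [0.536, 0.462, -0.46, -0.536]
contact_force: [0.3, 0.6, -0.8]
opening: 0.157
```

>>> carry_out:
  offset:
    - [0.002, -0.03, 0]
    - [0.003, -0.045, 0]
    - [0.003, -0.045, 0]
    - [0.003, -0.045, 0]
    - [0.003, -0.045, 0]
    - [0.003, -0.045, 0]
    - [0.003, -0.045, 0]
    - [0, 0, 0]
  twist: [-2, -2.5, -2.5, -2.5, -2.5, -2.5, -2.3, 0]

```text
clock: 4.82
tool_pos: [0.5527, -0.1506, 0.1979]
eef_rot: [0.599, 0.374, -0.377, -0.599]
contact_force: [0.0, 0.2, -1.8]
opening: 0.153
```

Run:
```python
from h import *
s=get_state(); M=R.from_quat(s["eef_rot"]).as_matrix(); print(s["clock"],s["tool_pos"],np.degrees(np.arctan2(M[1,0],M[0,0])),s["contact_force"],s["opening"]*.0881,s["q"])
```

```text
4.825 [ 0.5527 -0.1506  0.1979] 64.20233668248135 [ 0.0356  0.1509 -1.8222] 0.013444794166050138 [ 0.3414  0.68   -0.2676  1.7636  0.2555  0.7357  1.06  ]
```

>>> carry_out:
  offset:
    - [0.001, -0.025, 0]
    - [0.001, -0.0235, 0]
    - [0, 0, 0]
    - [0, 0, 0]
  twist: [0.3, 0.2, 0, 0]

```text
clock: 5.32
tool_pos: [0.5562, -0.1914, 0.1993]
eef_rot: [-0.595, -0.381, 0.381, 0.596]
contact_force: [-0.3, 0.5, -1.3]
opening: 0.155
```

```bash
cat > st.py <<'E'
from h import *
s=get_state(); M=R.from_quat(s["eef_rot"]).as_matrix(); print(s["clock"],s["tool_pos"],np.degrees(np.arctan2(M[1,0],M[0,0])),"tilt",M[2,0],M[2,2],s["contact_force"],s["moment"],s["opening"]*.0881)
E
python3 st.py
python3 - <<'E'
from h import *
t=snapshot("top")[:,:,::-1].copy();q=snapshot("scene")[:,:,::-1].copy()
cv2.imwrite("pics/c4.png",np.hstack([crop(q,110,120,110,125,4),crop(t,350,170,85,125,4)]))
cv2.imwrite("pics/scene4.png",q)
s=get_state(); T=s["tool_pos"]; e=T[2]-.0504; a=np.radians(-25.6)
print("pred lid center,mark",proj("scene",[[T[0],T[1],e+.03],[T[0]+.033*np.cos(a),T[1]+.033*np.sin(a),e+.03],[T[0],T[1],e]]))
E
```

```text
5.325 [ 0.5562 -0.1914  0.1993] 65.27891430267816 tilt 0.0012571691272332819 0.002166852444051459 [-0.3308  0.4873 -1.3138] [-0.0009  0.0235  0.0429] 0.0136263085937697
pred lid center,mark [[155.6512 148.5692]
 [142.2557 158.1067]
 [158.3119 161.4137]]
```

View pics/c4.png

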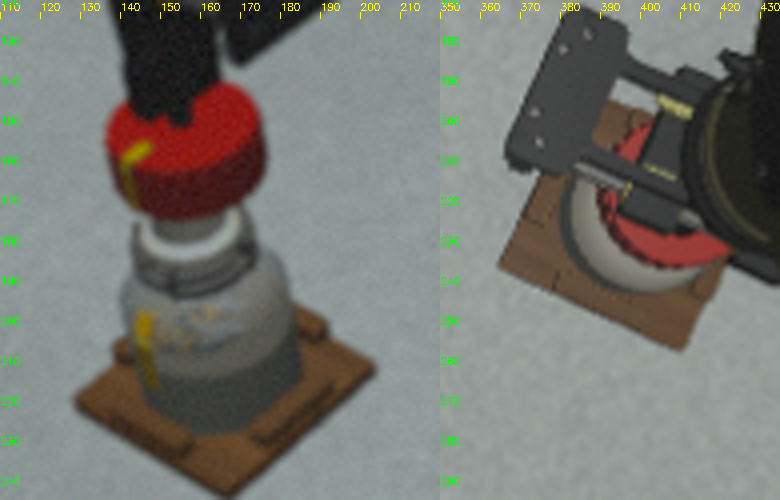

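```bash
cat > fit.py <<'E'
from h import *
from scipy.optimize import least_squares
th=np.linspace(0,2*np.pi,120)
def hull(n,x,y,z,h=.03,rad=.035):
    P=np.array([[x+rad*np.cos(a),y+rad*np.sin(a),zz] for zz in(z,z+h) for a in th])
    return cv2.convexHull(proj(n,P).astype(np.float32))
def fitlid(n,im,z,x0,box):
    hs=cv2.cvtColor(im,cv2.COLOR_BGR2HSV).astype(int)
    u,v,w,h=box
    m=((hs[...,0]<9)|(hs[...,0]>168))&(hs[...,1]>110)&(hs[...,2]>40)
    k=np.zeros_like(m);k[v:v+h,u:u+w]=1;m&=k
    dark=hs[...,2]<55
    dark=cv2.dilate((dark&~m).astype(np.uint8),np.ones((5,5)))
    c=max(cv2.findContours(m.astype(np.uint8),0,1)[0],key=cv2.contourArea)[:,0]
    f=lambda p:np.array([cv2.pointPolygonTest(H,(float(a),float(b)),True) for H in[hull(n,p[0],p[1],z)] for a,b in c if not dark[b,a]])-.5
    s=least_squares(f,x0,loss="soft_l1",f_scale=.5,diff_step=1e-3); 
    return s.x,len(s.fun),np.abs(s.fun).mean()
E
python3 - <<'E'
from fit import *
q=cv2.imread("pics/scene4.png"); t=snapshot("top")[:,:,::-1].copy(); s=get_state();T=s["tool_pos"];z=T[2]-.0504
print(T)
print("scene",fitlid("scene",q,z,T[:2],(125,130,60,60)))
print("top",fitlid("top",t,z,T[:2],(385,195,60,50)))
# start images as bias check (lid at .5348,.1555 or so)
print("start top",fitlid("top",cv2.imread("pics/top0.png"),0,[.535,.1555],(212,212,43,40)))
print("start scene",fitlid("scene",cv2.imread("pics/scene0.png"),0,[.535,.1555],(322,205,42,45)))
# jar mouth: white ring in scene, from the early picture
o=cv2.imread("pics/scene0.png")
for n,box in(("scene",(140,162,36,34)),("top",(390,205,34,34))):
    im=cv2.imread(f"pics/{n}0.png");g=im.min(2).astype(float);u,v,w,h=box
    best=[]
    A=[(x,y) for x in np.arange(.545,.5661,.0005) for y in np.arange(-.212,-.187,.0005)]
    def sc(x,y):
        r_=lambda rad,z:np.mean(cv2.remap(g.astype(np.float32),*[a.astype(np.float32)[None] for a in proj(n,np.c_[x+rad*np.cos(th),y+rad*np.sin(th),np.full(120,z)]).T],1))
        return r_(.0205,.1165)+r_(.022,.115)-r_(.017,.117)-r_(.027,.1095)
    S=[sc(*a) for a in A];i=np.argsort(S)[-5:];print(n,[(np.round(A[k],4),round(float(S[k]),1)) for k in i])
E
```

```text
[ 0.5566 -0.1917  0.1999]
scene (array([ 0.5564, -0.1918]), 97, np.float64(2.2400700865733025))
top (array([ 0.5577, -0.1947]), 36, np.float64(0.38917128671717893))
start top (array([0.5357, 0.157 ]), 124, np.float64(1.9122230874293724))
start scene (array([0.5354, 0.1568]), 79, np.float64(2.5048114280455467))Traceback (most recent call last):
  File "<stdin>", line 18, in <module>
  File "<stdin>", line 17, in sc
  File "<stdin>", line 16, in <lambda>
  File "h.py", line 12, in proj
    p=camera_params(n); c=(np.atleast_2d(P)-p["eye"])@R.from_quat(p["orientation"]).as_matrix()@F
ValueError: time passes only in moves, steps and waits
```

```bash
python3 - <<'E'
import pickle
from plant import camera_params
pickle.dump({n:camera_params(n) for n in("scene","top")},open("cam.pkl","wb"))
E
cat >> h.py <<'E'
import pickle
CAM=pickle.load(open("cam.pkl","rb"))
def camera_params(n): return CAM[n]
E
cat >> fit.py <<'E'
def gridlid(n,im,z,x0,box,W=.008):
    hs=cv2.cvtColor(im,cv2.COLOR_BGR2HSV).astype(int); u,v,w,h=box
    m=((hs[...,0]<12)|(hs[...,0]>165))&(hs[...,1]>90)&(hs[...,2]>40)
    k=np.zeros_like(m);k[v:v+h,u:u+w]=1;m&=k
    c=max(cv2.findContours(m.astype(np.uint8),0,1)[0],key=cv2.contourArea)[:,0]
    best=(1e9,)
    for st in(.002,.0005):
        X0=best[1:3] if len(best)>1 else x0
        for x in np.arange(X0[0]-W,X0[0]+W+1e-9,st):
            for y in np.arange(X0[1]-W,X0[1]+W+1e-9,st):
                H=hull(n,x,y,z); d=np.array([cv2.pointPolygonTest(H,(float(a),float(b)),True) for a,b in c])-.4
                best=min(best,(np.minimum(np.abs(d),1.5).mean(),x,y))
        W=.002
    return np.round(best,4),len(c)
E
python3 - <<'E'
from fit import *
q=cv2.imread("pics/scene4.png"); t=snapshot("top")[:,:,::-1].copy(); cv2.imwrite("pics/top4.png",t)
s=get_state();T=s["tool_pos"];z=T[2]-.0504
print(T)
print("scene",gridlid("scene",q,z,T[:2],(125,130,60,60)))
print("top",gridlid("top",t,z,T[:2],(385,195,60,50)))
print("start top",gridlid("top",cv2.imread("pics/top0.png"),0,[.535,.1555],(212,212,43,40)))
print("start scene",gridlid("scene",cv2.imread("pics/scene0.png"),0,[.535,.1555],(322,205,42,45)))
for n in("scene","top"):
    g=cv2.GaussianBlur(cv2.imread(f"pics/{n}0.png").min(2).astype(np.float32),(0,0),.6)
    def sc(x,y):
        r_=lambda rad,z:np.mean(cv2.remap(g,*[a.astype(np.float32)[None] for a in proj(n,np.c_[x+rad*np.cos(th),y+rad*np.sin(th),np.full(120,z)]).T],1))
        return r_(.0205,.1165)+r_(.022,.115)-r_(.016,.117)-r_(.027,.1095)
    A=[(x,y) for x in np.arange(.545,.5661,.0005) for y in np.arange(-.212,-.187,.0005)]
    S=[sc(*a) for a in A];i=np.argsort(S)[-4:];print(n,[(np.round(A[k],4),round(float(S[k]),1)) for k in i])
E
```

```text
[ 0.5567 -0.1921  0.2   ]
scene (array([ 0.9903,  0.5587, -0.1936]), 131)
top (array([ 0.8254,  0.5572, -0.1936]), 80)
start top (array([0.8796, 0.536 , 0.158 ]), 147)
start scene (array([1.0713, 0.542 , 0.157 ]), 141)
scene [(array([ 0.557 , -0.1995]), 72.9), (array([ 0.5575, -0.1995]), 73.2), (array([ 0.557, -0.2  ]), 73.5), (array([ 0.5575, -0.2   ]), 73.6)]
top [(array([ 0.5545, -0.2005]), 85.4), (array([ 0.5545, -0.1995]), 85.8), (array([ 0.554, -0.2  ]), 86.2), (array([ 0.5545, -0.2   ]), 86.8)]
```

>>> carry_out:
  offset:
    - [-0.001, -0.003, 0]
    - [-0.001, -0.0033, -0.01]
    - [0, 0, -0.012]
    - [0, 0, -0.009]
    - [0, 0, 0]
    - [0, 0, 0]
  twist: [-0.3, -0.3, 0, 0, 0, 0]

```text
clock: 6.28
tool_pos: [0.5548, -0.1998, 0.1691]
eef_rot: [0.598, 0.378, -0.378, -0.598]
contact_force: [0.1, -0.2, -2.1]
opening: 0.154
```

```bash
python3 st.py
```

```text
6.275 [ 0.5548 -0.1998  0.1691] 64.57677882688034 tilt 0.0003113051512994014 -0.0002450407915947639 [ 0.132  -0.2226 -2.0588] [-0.0147 -0.0169 -0.0067] 0.013555253030093573
```

>>> carry_out:
  offset:
    - [0, 0.0012, 0]
    - [0, 0, -0.003]
    - [0, 0, -0.002]
    - [0, 0, 0]
    - [0, 0, 0]
  twist: [0, 0, 0, 0, 0]

```text
clock: 6.9
tool_pos: [0.5546, -0.1987, 0.1641]
eef_rot: [-0.598, -0.378, 0.378, 0.598]
contact_force: [-0.4, 0.5, -1.8]
opening: 0.157
```

>>> carry_out:
  offset:
    - [0, 0, -0.001]
    - [0, 0, -0.001]
    - [0, 0, -0.001]
    - [0, 0, 0]
  twist: [0, 0, 0, 0]

```text
clock: 7.4
tool_pos: [0.5545, -0.1987, 0.161]
eef_rot: [-0.598, -0.378, 0.378, 0.598]
contact_force: [0.2, -0.8, -1.2]
opening: 0.154
```

>>> carry_out:
  offset:
    - [0, 0, -0.001]
    - [0, 0, -0.001]
    - [0, 0, 0]
  twist: [0, 0, 0]

```text
clock: 7.78
tool_pos: [0.5545, -0.1987, 0.159]
eef_rot: [-0.598, -0.378, 0.378, 0.598]
contact_force: [-0.1, -0.1, -1.0]
opening: 0.16
```

>>> carry_out:
  offset:
    - [0, 0, -0.001]
    - [0, 0, -0.001]
    - [0, 0, 0]
    - [0, 0, 0]
  twist: [0, 0, 0, 0]

```text
clock: 8.28
tool_pos: [0.5545, -0.1988, 0.157]
eef_rot: [-0.598, -0.378, 0.378, 0.598]
contact_force: [-0.5, -0.4, -2.6]
opening: 0.159
```

>>> carry_out:
  offset:
    - [0, 0, -0.001]
    - [0, 0, 0]
    - [0, 0, 0]
  twist: [0, 0, 0]

```text
clock: 8.65
tool_pos: [0.5544, -0.1988, 0.1561]
eef_rot: [-0.598, -0.378, 0.378, 0.598]
contact_force: [-1.5, -0.7, -2.2]
opening: 0.151
```

>>> carry_out:
  offset:
    - [0, 0, -0.001]
    - [0, 0, 0]
    - [0, 0, 0]
  twist: [0, 0, 0]

```text
clock: 9.02
tool_pos: [0.5545, -0.1988, 0.1551]
eef_rot: [-0.598, -0.378, 0.378, 0.598]
contact_force: [-1.6, -1.2, -0.8]
opening: 0.156
```

>>> carry_out:
  offset:
    - [0, 0, -0.001]
    - [0, 0, 0]
    - [0, 0, 0]
  twist: [0, 0, 0]

```text
clock: 9.4
tool_pos: [0.5545, -0.1988, 0.1543]
eef_rot: [0.598, 0.378, -0.378, -0.598]
contact_force: [-1.9, 0.1, 3.3]
opening: 0.159
```

>>> carry_out:
  offset:
    - [-0.0007, 0, 0]
    - [0, 0, -0.001]
    - [0, 0, -0.001]
    - [0, 0, 0]
    - [0, 0, 0]
  twist: [0, 0, 0, 0, 0]

```text
clock: 10.02
tool_pos: [0.5543, -0.1987, 0.1523]
eef_rot: [0.598, 0.378, -0.377, -0.598]
contact_force: [-0.3, -0.2, 4.5]
opening: 0.155
```

```bash
python3 st.py
python3 - <<'E'
from fit import *
q=snapshot("scene")[:,:,::-1].copy()
T=get_state()["tool_pos"]; print(gridlid("scene",q,.1045,T[:2],(120,140,65,65)))
cv2.imwrite("pics/c5.png",crop(q,110,120,110,110,5))
E
```

```text
10.025 [ 0.5543 -0.1987  0.1523] 64.56593974265878 tilt 0.00035611377618433027 -0.0008711489874742573 [-0.2557 -0.2253  4.4515] [-0.1948  0.0815 -0.0457] 0.013625188703620797
(array([ 0.9452,  0.5563, -0.2007]), 130)
```

View pics/c5.png

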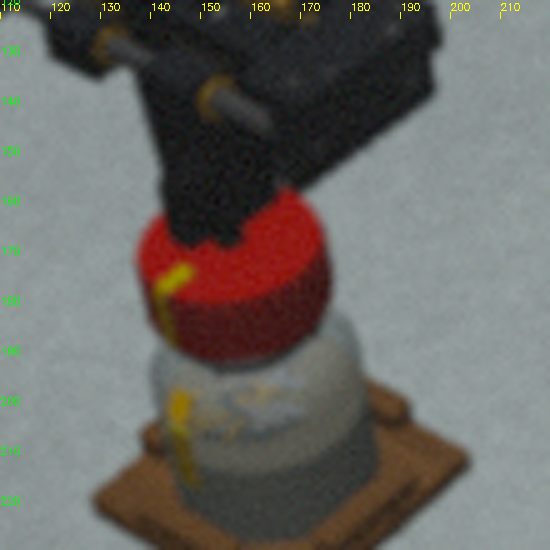

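Step 1 looks good: the lid is level, with marks at (145,176) and (145,201), and it's pressed with about 6 N. Now I'll turn backward in small steps.

>>> carry_out:
  offset:
    - [0, 0, 0]
    - [0, 0, 0]
    - [0, 0, 0]
    - [0, 0, 0]
  twist: [3, 3, 2, 0]

```text
clock: 10.58
tool_pos: [0.554, -0.1988, 0.1522]
eef_rot: [0.57, 0.418, -0.418, -0.57]
contact_force: [0.3, -0.1, 5.2]
opening: 0.155
```

```bash
python3 st.py
```

```text
10.575 [ 0.554  -0.1988  0.1522] 72.53391852994874 tilt 0.0001752733003403395 -0.0004176847531655592 [ 0.3109 -0.1407  5.2066] [-0.2754  0.0841 -0.1474] 0.013645717377514778
```

>>> carry_out:
  offset:
    - [0, 0, 0]
    - [0, 0, 0]
    - [0, 0, 0]
  twist: [2, 2, 0]

```text
clock: 10.95
tool_pos: [0.554, -0.1989, 0.1522]
eef_rot: [0.555, 0.438, -0.438, -0.555]
contact_force: [-0.6, -0.3, 4.9]
opening: 0.152
```

>>> carry_out:
  offset:
    - [0, 0, 0]
    - [0, 0, 0]
    - [0, 0, 0]
  twist: [2, 2, 0]

```text
clock: 11.32
tool_pos: [0.5538, -0.1989, 0.1521]
eef_rot: [-0.539, -0.457, 0.457, 0.539]
contact_force: [-0.6, -1.5, 5.4]
opening: 0.152
```

>>> carry_out:
  offset:
    - [0, 0, 0]
    - [0, 0, 0]
    - [0, 0, 0]
  twist: [2, 2, 0]

```text
clock: 11.7
tool_pos: [0.5538, -0.1989, 0.1521]
eef_rot: [-0.523, -0.476, 0.476, 0.523]
contact_force: [-0.6, -1.9, 4.6]
opening: 0.161
```

>>> carry_out:
  offset:
    - [0, 0, 0]
    - [0, 0, 0]
    - [0, 0, 0]
  twist: [2, 1, 0]

```text
clock: 12.08
tool_pos: [0.5538, -0.199, 0.1521]
eef_rot: [0.51, 0.489, -0.49, -0.51]
contact_force: [-1.2, -3.0, 4.9]
opening: 0.159
```

```bash
python3 st.py
```

```text
12.075 [ 0.5538 -0.199   0.1521] 87.6258734861181 tilt -0.00022616521522600408 7.047553284100783e-05 [-1.195  -2.9709  4.9265] [-0.5281  0.1546 -0.1898] 0.014013565265107575
```

>>> carry_out:
  offset:
    - [-0.0004, -0.0008, 0]
    - [0, 0, 0]
    - [0, 0, 0]
  twist: [0, 0, 0]

```text
clock: 12.45
tool_pos: [0.5538, -0.1991, 0.1522]
eef_rot: [0.51, 0.49, -0.489, -0.51]
contact_force: [0.0, -1.8, 5.6]
opening: 0.158
```

```bash
python3 st.py
```

```text
12.45 [ 0.5538 -0.1991  0.1522] 87.65315704106678 tilt 0.0005338750021597893 -0.0005237159059865437 [ 0.0272 -1.8013  5.5577] [-0.3035  0.0393 -0.1558] 0.013924188958550165
```

>>> carry_out:
  offset:
    - [0, -0.0004, 0]
    - [0, 0, 0]
    - [0, 0, 0]
  twist: [2, 1, 0]

```text
clock: 12.82
tool_pos: [0.5537, -0.1993, 0.1522]
eef_rot: [0.497, 0.503, -0.503, -0.497]
contact_force: [-0.8, -2.3, 5.1]
opening: 0.16
```

>>> carry_out:
  offset:
    - [0, 0, 0]
    - [0, 0, 0]
    - [0, 0, 0]
  twist: [2, 1, 0]

```text
clock: 13.2
tool_pos: [0.5538, -0.1994, 0.1522]
eef_rot: [0.484, 0.516, -0.515, -0.484]
contact_force: [-0.5, -0.5, 4.4]
opening: 0.157
```

>>> carry_out:
  offset:
    - [0, 0, 0]
    - [0, 0, 0]
    - [0, 0, 0]
  twist: [2, 1, 0]

```text
clock: 13.58
tool_pos: [0.5538, -0.1994, 0.1522]
eef_rot: [0.47, 0.529, -0.528, -0.47]
contact_force: [-1.1, -0.9, 4.8]
opening: 0.155
```

>>> carry_out:
  offset:
    - [0, 0, 0]
    - [0, 0, 0]
    - [0, 0, 0]
  twist: [2, 1, 0]

```text
clock: 13.95
tool_pos: [0.5538, -0.1994, 0.1522]
eef_rot: [0.456, 0.541, -0.54, -0.456]
contact_force: [-0.7, -1.1, 6.2]
opening: 0.157
```

```bash
python3 st.py
```

```text
13.95 [ 0.5538 -0.1994  0.1522] 99.66857309144852 tilt 0.0005520179929069946 -0.0007392059794522621 [-0.6695 -1.0791  6.1997] [-0.3007  0.0158 -0.1777] 0.013797399325198946
```

>>> carry_out:
  offset:
    - [0, 0, 0]
    - [0, 0, 0]
    - [0, 0, 0]
  twist: [2, 1, 0]

```text
clock: 14.32
tool_pos: [0.5537, -0.1993, 0.1522]
eef_rot: [0.442, 0.552, -0.552, -0.442]
contact_force: [-0.4, -0.6, 5.4]
opening: 0.158
```

>>> carry_out:
  offset:
    - [0, 0, 0]
    - [0, 0, 0]
    - [0, 0, 0]
  twist: [2, 1, 0]

```text
clock: 14.7
tool_pos: [0.5536, -0.1994, 0.1522]
eef_rot: [0.427, 0.564, -0.563, -0.427]
contact_force: [-0.9, -0.6, 5.1]
opening: 0.154
```

```bash
python3 st.py
```

```text
14.7 [ 0.5536 -0.1994  0.1522] 105.66795564423147 tilt 0.0006685565994135056 -0.00047166602796447354 [-0.913  -0.6394  5.0894] [-0.1763  0.1147 -0.1949] 0.01355003563290991
```

>>> carry_out:
  offset:
    - [0, 0, 0]
    - [0, 0, 0]
    - [0, 0, 0]
  twist: [2, 1, 0]

```text
clock: 15.08
tool_pos: [0.5537, -0.1995, 0.1522]
eef_rot: [0.412, 0.575, -0.574, -0.412]
contact_force: [-0.9, -1.4, 5.3]
opening: 0.154
```

>>> carry_out:
  offset:
    - [0, 0, 0]
    - [0, 0, 0]
    - [0, 0, 0]
  twist: [2, 1, 0]

```text
clock: 15.45
tool_pos: [0.5537, -0.1995, 0.1523]
eef_rot: [0.397, 0.585, -0.585, -0.397]
contact_force: [-0.8, -0.5, 6.1]
opening: 0.157
```

```bash
python3 st.py
```

```text
15.45 [ 0.5537 -0.1995  0.1523] 111.66480016932871 tilt 0.0003621082370017237 -0.0006208494943662768 [-0.7984 -0.5192  6.0906] [-0.3015  0.1416 -0.1317] 0.013833542756947308
```

>>> carry_out:
  offset:
    - [0, 0, 0]
    - [0, 0, 0]
    - [0, 0, 0]
  twist: [2, 1, 0]

```text
clock: 15.82
tool_pos: [0.5536, -0.1995, 0.1522]
eef_rot: [0.382, 0.595, -0.595, -0.382]
contact_force: [-0.2, -1.2, 5.4]
opening: 0.154
```

>>> carry_out:
  offset:
    - [0, 0, 0]
    - [0, 0, 0]
    - [0, 0, 0]
  twist: [2, 1, 0]

```text
clock: 16.2
tool_pos: [0.5532, -0.1999, 0.1516]
eef_rot: [-0.366, -0.605, 0.605, 0.367]
contact_force: [-0.1, -1.3, -2.3]
opening: 0.157
```

```bash
python3 st.py
python3 - <<'E'
from fit import *
q=snapshot("scene")[:,:,::-1].copy()
cv2.imwrite("pics/c6.png",crop(q,110,120,110,110,5))
E
```

```text
16.2 [ 0.5532 -0.1999  0.1516] 117.58967887005164 tilt 0.000641347208605203 0.0004374001003824013 [-0.1144 -1.3226 -2.2999] [-0.4782 -0.1535 -0.0568] 0.013871470107407706
```

View pics/c6.png

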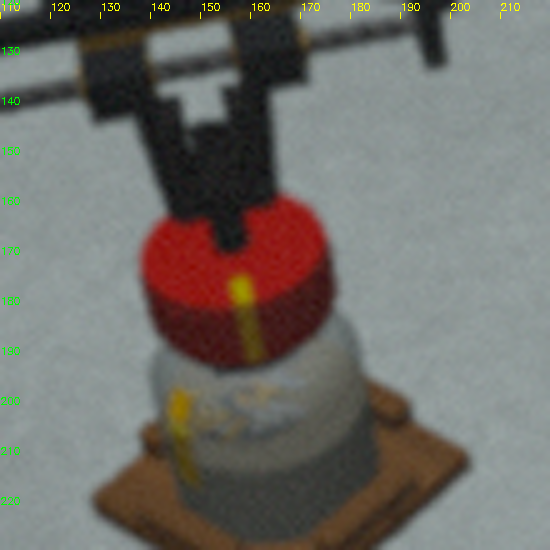

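Drop felt: the vertical force fell from +5.4 to −2.3 N, so the lid now hangs from its grip. I'll follow it down.

>>> carry_out:
  offset:
    - [0, -0.0003, -0.001]
    - [0, 0, -0.001]
    - [0, 0, -0.001]
    - [0, 0, 0]
  twist: [0, 0, 0, 0]

```text
clock: 16.75
tool_pos: [0.5535, -0.2, 0.149]
eef_rot: [0.366, 0.605, -0.605, -0.366]
contact_force: [1.0, -2.1, -1.0]
opening: 0.156
```

>>> carry_out:
  offset:
    - [0, 0, -0.001]
    - [0, 0, 0]
    - [0, 0, 0]
  twist: [0, 0, 0]

```text
clock: 17.12
tool_pos: [0.5536, -0.2, 0.1483]
eef_rot: [0.366, 0.605, -0.605, -0.366]
contact_force: [0.1, -1.2, 2.2]
opening: 0.154
```

>>> carry_out:
  offset:
    - [0, 0, -0.001]
    - [0, 0, 0]
    - [0, 0, 0]
  twist: [0, 0, 0]

```text
clock: 17.5
tool_pos: [0.5536, -0.2001, 0.1472]
eef_rot: [0.366, 0.605, -0.605, -0.366]
contact_force: [0.7, -1.7, 3.2]
opening: 0.156
```

```bash
python3 st.py
```

```text
17.5 [ 0.5536 -0.2001  0.1472] 117.56933761364631 tilt 5.816285963783363e-05 -0.00018735720460522076 [ 0.6908 -1.6903  3.1894] [-0.1662  0.0403 -0.0254] 0.013785255274150079
```

>>> carry_out:
  offset:
    - [0, 0, -0.001]
    - [0, 0, -0.0005]
    - [0, 0, 0]
    - [0, 0, 0]
    - [0, 0, 0]
    - [0, 0, 0]
  twist: [0, 0, -2, -2, -2, 0]

```text
clock: 18.25
tool_pos: [0.5538, -0.2, 0.1457]
eef_rot: [0.398, 0.585, -0.585, -0.398]
contact_force: [-0.7, -0.1, 4.8]
opening: 0.155
```

```bash
python3 st.py
```

```text
18.25 [ 0.5538 -0.2     0.1457] 111.5485793038888 tilt -0.00012840662123536628 -0.0005111209723551724 [-0.7362 -0.0671  4.8401] [ 0.0483 -0.0659  0.0915] 0.013650472822139532
```

>>> carry_out:
  offset:
    - [0, 0, 0]
    - [0, 0, 0]
    - [0, 0, 0]
    - [0, 0, 0]
    - [0, 0, 0]
  twist: [-2, -2, -2, -2, 0]

```text
clock: 18.88
tool_pos: [0.5535, -0.2001, 0.1456]
eef_rot: [0.438, 0.555, -0.555, -0.438]
contact_force: [-0.2, 0.9, 4.4]
opening: 0.157
```

```bash
python3 st.py
```

```text
18.875 [ 0.5535 -0.2001  0.1456] 103.54066952402603 tilt 2.2075531791843073e-05 -4.1432722611173256e-05 [-0.1729  0.903   4.3828] [ 0.0796 -0.1258  0.0555] 0.01382003048735986
```

>>> carry_out:
  offset:
    - [0, 0, 0]
    - [0, 0, 0]
    - [0, 0, -0.0005]
    - [0, 0, 0]
    - [0, 0, 0]
  twist: [-2, -2, -2, -2, 0]

```text
clock: 19.5
tool_pos: [0.5535, -0.2002, 0.1451]
eef_rot: [-0.475, -0.524, 0.524, 0.475]
contact_force: [-1.9, 0.1, 4.3]
opening: 0.152
```

```bash
python3 st.py
```

```text
19.5 [ 0.5535 -0.2002  0.1451] 95.53636618761159 tilt -0.00011589134923323252 8.311872287922184e-05 [-1.8549  0.102   4.2981] [ 0.0871 -0.0717  0.0633] 0.01340692917366978
```

Turning freely, 22° forward so far.

>>> carry_out:
  offset:
    - [-0.0003, 0, 0]
    - [0, 0, 0]
    - [0, 0, -0.0005]
    - [0, 0, 0]
    - [0, 0, 0]
  twist: [-2, -2, -2, -2, 0]

```text
clock: 20.12
tool_pos: [0.553, -0.2002, 0.1446]
eef_rot: [-0.511, -0.489, 0.489, 0.511]
contact_force: [-0.0, 0.2, 4.5]
opening: 0.155
```

```bash
python3 st.py
```

```text
20.125 [ 0.553  -0.2002  0.1446] 87.53501239796309 tilt -0.00016427308956046272 0.0003615260499445494 [-0.0365  0.1972  4.4869] [-0.0188  0.0148  0.0946] 0.013681817703641196
```

>>> carry_out:
  offset:
    - [0, 0, 0]
    - [0, 0, 0]
    - [0, 0, -0.0005]
    - [0, 0, 0]
    - [0, 0, 0]
  twist: [-2, -2, -2, -2, 0]

```text
clock: 20.75
tool_pos: [0.5532, -0.2002, 0.1441]
eef_rot: [0.544, 0.452, -0.452, -0.543]
contact_force: [-0.3, 0.4, 4.5]
opening: 0.156
```

```bash
python3 st.py
```

```text
20.75 [ 0.5532 -0.2002  0.1441] 79.53936955811515 tilt -4.810651771242069e-05 2.8624214021777394e-05 [-0.2581  0.3821  4.468 ] [0.0643 0.0313 0.0719] 0.013770890942945258
```

>>> carry_out:
  offset:
    - [0, 0, 0]
    - [0, 0, 0]
    - [0, 0, -0.0005]
    - [0, 0, 0]
    - [0, 0, 0]
  twist: [-2, -2, -2, -2, 0]

```text
clock: 21.38
tool_pos: [0.553, -0.2003, 0.1436]
eef_rot: [0.574, 0.413, -0.413, -0.574]
contact_force: [0.0, 0.5, 4.7]
opening: 0.156
```

```bash
python3 st.py
```

```text
21.375 [ 0.553  -0.2003  0.1436] 71.5301741036586 tilt -0.00026952883891229185 0.00017989722942507447 [0.0033 0.4838 4.6716] [-0.0271  0.0466  0.0775] 0.01371898726080183
```

>>> carry_out:
  offset:
    - [0, 0, 0]
    - [0, 0, 0]
    - [0, 0, -0.0005]
    - [0, 0, 0]
    - [0, 0, 0]
  twist: [-2, -2, -2, -2, 0]

```text
clock: 22.0
tool_pos: [0.5533, -0.2001, 0.1431]
eef_rot: [0.601, 0.372, -0.372, -0.601]
contact_force: [0.3, 0.1, 4.2]
opening: 0.16
```

```bash
python3 st.py
```

```text
22.0 [ 0.5533 -0.2001  0.1431] 63.54177399881678 tilt 7.182115447323945e-05 -0.00015240846677833098 [0.28   0.1004 4.1921] [ 0.0575 -0.0468  0.0841] 0.014052668634610136
```

>>> carry_out:
  offset:
    - [0, 0, 0]
    - [0, 0, 0]
    - [0, 0, 0]
  twist: [-1.5, -1.5, 0]

```text
clock: 22.38
tool_pos: [0.5532, -0.2001, 0.1431]
eef_rot: [-0.611, -0.357, 0.356, 0.611]
contact_force: [0.0, 0.6, 4.0]
opening: 0.156
```

```bash
python3 st.py
```

```text
22.375 [ 0.5532 -0.2001  0.1431] 60.546428412963635 tilt 0.00015579247221431114 -3.09431144931982e-05 [0.0289 0.6212 4.0494] [0.1109 0.0016 0.124 ] 0.013754873925105082
```

>>> carry_out:
  offset:
    - [0, 0, -0.0005]
    - [0, 0, 0]
    - [0, 0, 0]
  twist: [-1.5, -1.5, 0]

```text
clock: 22.75
tool_pos: [0.5532, -0.2, 0.1426]
eef_rot: [-0.62, -0.34, 0.34, 0.62]
contact_force: [0.1, 1.5, 4.3]
opening: 0.158
```

```bash
python3 st.py
```

```text
22.75 [ 0.5532 -0.2     0.1426] 57.55496182700673 tilt 0.00017312767371452376 0.00011266242721413855 [0.0902 1.4628 4.3219] [0.2204 0.0256 0.0749] 0.013949518864871604
```

>>> carry_out:
  offset:
    - [0, 0, 0]
    - [0, 0, 0]
    - [0, 0, 0]
  twist: [-1.5, -1.5, 0]

```text
clock: 23.12
tool_pos: [0.5533, -0.2, 0.1426]
eef_rot: [0.629, 0.324, -0.324, -0.628]
contact_force: [0.9, 1.9, 4.7]
opening: 0.153
```

```bash
python3 st.py
```

```text
23.125 [ 0.5533 -0.2     0.1426] 54.54825913145398 tilt 0.00026239037406267096 -0.00017187125659945401 [0.9339 1.9053 4.6734] [ 0.229  -0.1537  0.0727] 0.01346943726258841
```

>>> carry_out:
  offset:
    - [0, 0, 0]
    - [0, 0, 0]
    - [0, 0, 0]
  twist: [-1.5, -1.5, 0]

```text
clock: 23.5
tool_pos: [0.5534, -0.2, 0.1426]
eef_rot: [0.637, 0.308, -0.307, -0.637]
contact_force: [1.5, 1.3, 4.5]
opening: 0.157
```

```bash
python3 st.py
```

```text
23.5 [ 0.5534 -0.2     0.1426] 51.55786647632993 tilt 0.00036056126620093165 -0.00017535668344176303 [1.5406 1.2652 4.5038] [ 0.3527 -0.2602  0.1786] 0.013807164789618367
```

>>> carry_out:
  offset:
    - [0, 0, 0]
    - [0, 0, 0]
  twist: [-1.5, 0]

```text
clock: 23.75
tool_pos: [0.5534, -0.1999, 0.1426]
eef_rot: [-0.641, -0.299, 0.299, 0.641]
contact_force: [0.6, 2.3, 3.8]
opening: 0.155
```

```bash
python3 st.py
```

```text
23.75 [ 0.5534 -0.1999  0.1426] 50.06475421399517 tilt 0.00044649523681444814 -0.0001101281099993856 [0.6327 2.2853 3.7724] [ 0.4517 -0.3037  0.2407] 0.013615610960313778
```

>>> carry_out:
  offset:
    - [0, 0, 0]
    - [0, 0, 0]
  twist: [-1, 0]

```text
clock: 24.0
tool_pos: [0.5534, -0.1999, 0.1426]
eef_rot: [-0.643, -0.294, 0.293, 0.643]
contact_force: [1.1, 2.9, 4.4]
opening: 0.158
```

```bash
python3 st.py
python3 - <<'E'
from fit import *
q=snapshot("scene")[:,:,::-1].copy(); cv2.imwrite("pics/c7.png",crop(q,110,120,110,110,5)); cv2.imwrite("pics/s7.png",q)
E
```

```text
24.0 [ 0.5534 -0.1999  0.1426] 49.07396339586515 tilt 0.00046992285792013533 -0.00010139513895746077 [1.0644 2.9232 4.4143] [ 0.4864 -0.3316  0.233 ] 0.013961559523448299
```

View pics/c7.png

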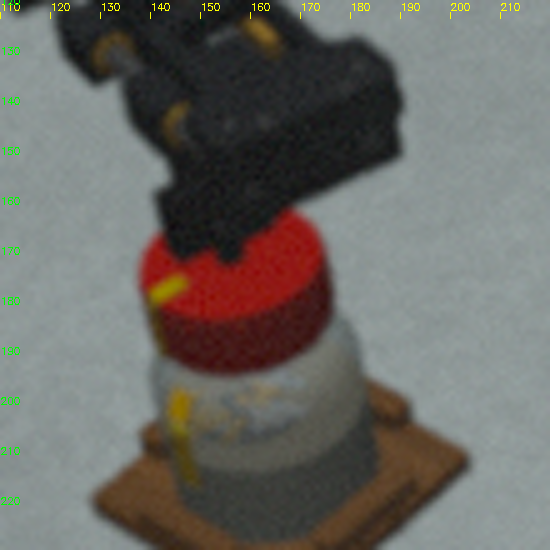

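>>> carry_out:
  offset:
    - [0, 0, 0]
    - [0, 0, 0]
    - [0, 0, 0]
  twist: [-1, 0, 0]

```text
clock: 24.42
tool_pos: [0.5534, -0.1999, 0.1427]
eef_rot: [-0.646, -0.288, 0.288, 0.646]
contact_force: [1.7, 3.2, 5.0]
opening: 0.155
```

```bash
python3 st.py
```

```text
24.425 [ 0.5534 -0.1999  0.1427] 48.08489237083366 tilt 0.0005366439652265687 -0.00015912020341013466 [1.668  3.232  5.0281] [ 0.7071 -0.4944  0.3178] 0.013667480352010482
```

Home stop felt: torque rose from 0.08 to 0.32 N m at about 67–69° forward. I'll relax the stem and let go.

>>> carry_out:
  offset:
    - [0, 0, 0]
    - [0, 0, 0]
    - [0, 0, 0.001]
    - [0, 0, 0.001]
    - [0, 0, 0]
  twist: [1.5, 1.5, 0, 0, 0]

```text
clock: 25.05
tool_pos: [0.5532, -0.2001, 0.1446]
eef_rot: [-0.638, -0.305, 0.305, 0.638]
contact_force: [2.2, 3.2, 2.9]
opening: 0.155
```

>>> carry_out:
  offset:
    - [0, 0, 0]
    - [0, 0, 0]
    - [0, 0, 0]
    - [0, 0, 0]
  twist: [0, 0, 0, 0]
  grip: 0.05

```text
clock: 25.55
tool_pos: [0.5527, -0.2006, 0.1444]
eef_rot: [-0.638, -0.304, 0.305, 0.638]
contact_force: [0.4, -0.2, -1.0]
opening: 0.56
```

```bash
python3 st.py
```

```text
25.55 [ 0.5527 -0.2006  0.1444] 51.03259324063249 tilt -0.0007757363452337573 0.000541510340604956 [ 0.4175 -0.1908 -0.9728] [-0.034   0.0118 -0.022 ] 0.04931653661591964
```

>>> carry_out:
  offset:
    - [0, 0, 0.02]
    - [0, 0, 0.04]
    - [0, 0, 0.04]
    - [-0.02, 0.03, 0.03]
    - [-0.03, 0.05, 0]
    - [-0.03, 0.05, 0]
    - [0, 0, 0]
    - [0, 0, 0]
  twist: [0, 0, 0, 0, 0, 0, 0, 0]

```text
clock: 26.55
tool_pos: [0.4736, -0.0709, 0.2748]
eef_rot: [0.638, 0.305, -0.305, -0.638]
contact_force: [0.9, -0.3, -0.1]
opening: 0.568
```

```bash
python3 st.py
python3 - <<'E'
from fit import *
q=snapshot("scene")[:,:,::-1].copy(); t=snapshot("top")[:,:,::-1].copy()
for z in(.0957,.098,.1045): print(z,gridlid("scene",q,z,(.5563,-.2005),(120,140,65,65)))
print(gridlid("top",t,.0957,(.5545,-.2),(380,190,60,60)))
cv2.imwrite("pics/c8.png",np.hstack([crop(q,110,120,90,110,4),crop(t,360,180,80,110,4)])); cv2.imwrite("pics/top8.png",t)
E
```

```text
26.55 [ 0.4736 -0.0709  0.2748] 51.05049183661481 tilt -7.580390646583224e-05 -0.0010986851503490547 [ 0.8629 -0.2864 -0.0741] [-0.0375 -0.0038  0.0338] 0.05003986641790781
0.0957 (array([ 0.9583,  0.5543, -0.203 ]), 127)
0.098 (array([ 0.9692,  0.5568, -0.202 ]), 127)
0.1045 (array([ 0.9967,  0.5633, -0.199 ]), 127)
(array([ 0.831 ,  0.5545, -0.201 ]), 73)
```

View pics/c8.png

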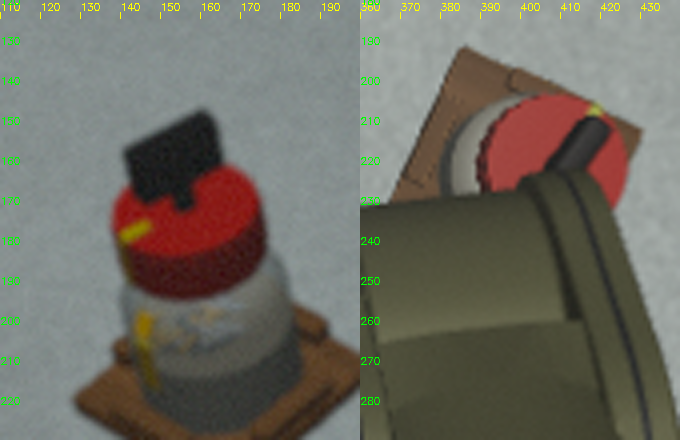

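The lid is level and low on the jar, its mark a little clockwise of the jar's mark (at (143,178) in the scene view). The gripper is clear, so I'll hand in.

```bash
python3 -c "
from plant import job
print(job.finish_job())"
```

```text
the job is handed in; nothing more can be done
None
```

The jar is closed with the smallest of the three red lids, and I handed the job in at about 26.6 s of the 64 s; it gave no verdict.

- **Set on:** I set the lid level with the marks in line and pressed it down with about 5 N.
- **Drop:** Turning backward, it dropped after about 53° at the wrist. The vertical force fell from +5.4 to −2.3 N. The lid then touched down at the 98 mm level expected for the gaps.
- **Home:** Turning forward, it met the home stop after about 66–69°. The torque rose from about 0.08 to 0.32 N m, and I stopped there. I relaxed the twist, let go and moved the arm clear.

**Last checks:**
- The final picture shows the lid level on the jar with the gripper away from it.
- In the top view the lid's centre is about 1 mm from where I measured the jar's axis.
- The scene camera differs by about 3 mm at the assumed home height, in line with the 2–3 mm disagreement between the cameras all along.
- The final height of 95.7 mm was not measured directly. I infer it from the home stop and from the spring force, which gave about 95 mm.
- I did not measure the screwdriver, small jar and tape measure again. I never moved the arm down near them.

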